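# Fill and assemble the two-tier tray on the doorway ledge

## Robot

A 7-joint arm with a two-finger parallel gripper is mounted at the origin on the work surface. World frame = base frame: x ahead of the robot, y to its left, z up, the work surface at z = 0. Lengths are in m, angles in rad, forces in N, time in s.
With the tool pointing down it reaches from about 0.425 to 0.95 m from the base axis. Payload 4.7 kg.
Tool frame: the origin (TCP) lies at the centre of the arm's flange, where the gripper is bolted on; the fingertips stand 182 mm ahead of it and the grasp point (between the pads) lies 164 mm ahead of it; z points along the fingers, x is the direction in which the jaws open and shut, and the axes are right-handed (so a half turn about z gives the same grasp; the last joint's range is limited). The gripper opens to 87 mm and grips with 3 to 60 N. Pads are 19 mm wide; open, the fingers measure 117 mm over their backs; the gripper's body (75 mm by 190 mm) begins 51 mm behind the grasp point.
Start: joints at [1.096, 0.469, -0.049, 1.532, 0.024, 1.141, -0.082], TCP at [0.291, -0.609, 0.405] pointing down, gripper open.
Joint ranges: [-2.59, 2.59], [-0.33, 1.99], [-1.39, 1.29], [0.1, 2.45], [-1.04, 4.18], [0.21, 1.99], [-2.66, 2.66]. Speed limits (rad/s): [2.57, 2.57, 3.14, 3.14, 3.14, 3.14, 3.14].

## Interface

Orientations are given as a 3x3 rotation matrix whose columns are the frame's x, y, z axes.
In Python, from plant import sensors, get_image, sign_off gives the robot as it stands.
- The arm moves only by the shell command python3 -m jog 'ROWS' [OPENING]. ROWS is JSON, a list of rows, each a list of 6 numbers: the shift along the world's x, y, z in m, then the turn, a rotation vector about the world's x, y, z in rad. A call has 1 to 12 rows; each row is the pose to reach, as a shift and turn from the pose commanded when the call began; what a row does not reach only later rows make up. A row lasts 1/10 s, in which the tool goes at most 50 mm and 8.59 degrees, less where a joint would pass 70% of its speed; a pose out of reach is approached as far as the arm can. A call with a gripper value outside its range is refused whole. OPENING is the opening, from 0 (shut) to 1 (fully open), set as the call begins (- or left out, the last holds). The fingers move at their own pace and stop on an object; the grip force is fixed at half the most. Time passes only in rows, so rows that repeat a pose let the fingers close. It gives the time, the measured TCP pose, the force and the opening at its end, in the units of the state.
- sensors.read_state(): the state, without advancing time (a new reading comes with each control period).
- get_image(name): name is "side" or "top" or "wrist"; returns a dict with "image" (480x640x3 uint8, blue, green, red), "depth" (480x640 float32, m along the optical axis (not along the pixel's ray), 0 where there is no reading), "fx", "fy", "cx", "cy" (pixels), "R" (3x3) and "t" (3): a world point X has camera coordinates R X + t. Camera axes: x right, y down, z forward; pixel columns grow to the right and rows downward; lengths in m; the calibration is good to about 2 mm. A picture is of the moment at which its call begins.
- sign_off(): hands the job in, once; it reports no verdict.
The state is a dict: "time": time; "joint_pos": joint angles; "joint_vel": joint speeds; "joint_efforts": joint torques, N m; "ee_pos": TCP position; "tool_rot": TCP orientation; "force": force on the tool from outside, world axes, zero at the start; "torque": the same for the moment, N m; "opening": finger opening in m.
Only numpy, scipy, OpenCV 4.12 (cv2) and the standard library are available. Lean on these libraries where they do the work, as an engineer would, in place of code of your own. Each camera call takes 0.05 s, during which the arm holds its last target. There are 200 camera calls.

## Task

Put the two-tier tray by the door back together from the bottom up: first lay the red polish tin in the wide compartment of the base tier and the nail clipper in its narrow compartment, then seat the top tier fully down between the base tier's corner guides, and only then stand the ring dish in the wide compartment of the top tier and lay the torch, switch up, in the narrow one. Set the ceramic dish down gently, do not drop it. Leave the brown tin, padlock, shoe brush and bottle where they are.

Things in the scene. Friction and masses are not known exactly. Their poses are not given: they have to be found in the camera images.
- base_tray: Blue tray with corner posts, fixed. Origin: centre of underside. Outer 172 (x) x 202 (y) mm, floor 4, walls 22 high. Divider along x at y=-6, 18 high: wide part y -4 to 98, narrow part y -98 to -8, x -83 to 83. Posts, 17 square, inside the corners: flat seats 50 mm up. Corner guides, 3 mm clear of the top tier, 58 high, then flare to 67: they guide in a tier up to 8 mm off.
- top_tray: Loose blue tray with dark upright grip, 220 g. Origin: centre of underside. Outer 160 (x) x 190 (y) mm, floor 3, walls 22 high. Divider along x, y -12 to 0, 22 high; at x -40 to 40 it is the grip, 12 thick, top 60 up. Wide part y 0 to 92, narrow part y -92 to -12, x -77 to 77. Seated: origin 50 mm above the base tier's, x axes parallel, either way round.
- red_tin: Round shoe polish tin with a red lid, 62 mm across, 24 mm high, 90 g. Origin: centre of its underside.
- nail_clipper: Steel nail clipper lying flat, 60 mm long along its x axis, 14 mm wide (y), about 11 mm high, 45 g. Origin: centre of its underside.
- torch: Yellow plastic torch with a flat underside, lying along its x axis, 120 mm long, slide switch on top, 120 g. Origin: centre of its underside. Body (x = -60 to 24 mm) 28 mm wide and 28 mm high; head (x = 24 to 60 mm, lens at +x) 40 mm wide and 34 mm high.
- ring_dish: Sea-green ceramic ring dish, 140 g: a round saucer 76 mm across and 16 mm high with an upright ring post in its middle, 14 mm thick, its top 52 mm above the underside, by which it can be picked up. Origin: centre of its underside.
- brown_tin: Shoe polish tin with a dark brown lid, 62 mm across, 24 mm high; not wanted, leave alone. Origin: centre of its underside.
- padlock: Brass padlock lying flat, 65 by 42 mm, 20 mm high; leave alone. Origin: middle of its underside, shackle towards +x.
- shoe_brush: Wooden shoe brush, bristles down, 130 by 46 mm, 40 mm high; leave alone. Origin: centre of its underside.
- care_bottle: Grey bottle with a black cap, 44 mm across, 110 mm high; leave alone. Origin: centre of its underside.
Not all that is in view belongs to the job. Leave any blue or purple look-alike of the torch alone.

How it is judged:
On the way, in this order (a step that is already met when the one before it is completed fails the run):
1. red tin and nail clipper lie released in their compartments of the base tier (x of red_tin in the frame of base_tray between -0.055 and 0.055 m and y of red_tin in the frame of base_tray between 0.022 and 0.072 m and z of red_tin in the frame of base_tray between 0 and 0.008 m and angle between red_tin's own z axis and vertical below 0.1 rad and x of nail_clipper in the frame of base_tray between -0.08 and 0.08 m and y of nail_clipper in the frame of base_tray between -0.093 and -0.013 m and z of nail_clipper in the frame of base_tray between 0 and 0.008 m and angle between nail_clipper's own z axis and vertical below 0.15 rad and linear speed of each of red_tin, nail_clipper below 0.02 m/s and contact force between each of red_tin, nail_clipper and the fingers below 0.05 N), for 0.2 s.
2. the top tier sits released on the base tier's four seats, with tin and clipper still in place below (x of red_tin in the frame of base_tray between -0.055 and 0.055 m and y of red_tin in the frame of base_tray between 0.022 and 0.072 m and z of red_tin in the frame of base_tray between 0 and 0.008 m and angle between red_tin's own z axis and vertical below 0.1 rad and x of nail_clipper in the frame of base_tray between -0.08 and 0.08 m and y of nail_clipper in the frame of base_tray between -0.093 and -0.013 m and z of nail_clipper in the frame of base_tray between 0 and 0.008 m and angle between nail_clipper's own z axis and vertical below 0.15 rad and horizontal distance between top_tray and base_tray below 0.008 m and z of top_tray in the frame of base_tray between 0.047 and 0.053 m and angle between top_tray's own z axis and vertical below 0.04 rad and angle between the x axis of top_tray and the x axis of base_tray, either way round below 0.08 rad and linear speed of top_tray below 0.02 m/s and contact force between top_tray and the fingers below 0.05 N), for 0.2 s.
3. ring dish and torch are released in their compartments of the seated top tier (horizontal distance between top_tray and base_tray below 0.008 m and z of top_tray in the frame of base_tray between 0.047 and 0.053 m and angle between top_tray's own z axis and vertical below 0.04 rad and angle between the x axis of top_tray and the x axis of base_tray, either way round below 0.08 rad and linear speed of each of top_tray, ring_dish, torch below 0.02 m/s and contact force between each of top_tray, ring_dish, torch and the fingers below 0.05 N and x of ring_dish in the frame of top_tray between -0.045 and 0.045 m and y of ring_dish in the frame of top_tray between 0.033 and 0.059 m and z of ring_dish in the frame of top_tray between 0 and 0.006 m and angle between ring_dish's own z axis and vertical below 0.08 rad and x of torch in the frame of top_tray between -0.025 and 0.025 m and y of torch in the frame of top_tray between -0.082 and -0.022 m and z of torch in the frame of top_tray between -0.001 and 0.007 m and angle between torch's own z axis and vertical below 0.12 rad), for 0.2 s.
At the end, for the whole second after the job is handed in: Tin (wide) and clipper (narrow) flat in the base tier; top tier level on its seats (height 3 mm, centre 8 mm, turn 0.08 rad, either way round); in it, dish upright in the wide side (45 mm along, 13 mm across), torch flat, switch up, in the narrow (25 mm along); all released, at rest (all of step 1 and all of step 3); the robot touches nothing.
It fails at once if the brown tin was pushed more than 30 mm (distance of brown_tin from where it was at the start of the episode above 0.03 m).
It fails at once if the padlock was pushed more than 30 mm (distance of padlock from where it was at the start of the episode above 0.03 m).
It fails at once if the shoe brush was pushed more than 30 mm (distance of shoe_brush from where it was at the start of the episode above 0.03 m).
It fails at once if the bottle was pushed more than 30 mm (distance of care_bottle from where it was at the start of the episode above 0.03 m).
It fails at once if the ring dish was dropped: it fell free for more than about 20 mm (linear speed of ring_dish above 0.65 m/s and contact force between ring_dish and the fingers below 0.02 N).
It also fails if it takes over 131 s, if anything falls off the work surface, if the arm or the gripper's body presses on something with over 40 N, if the wrist force passes 120 N, or if a joint passes its speed limit or range.

## Working session

There is one attempt and no reset: what is moved stays moved. The work goes in short steps, Python scripts to look and compute and a shell command to move; the robot and the scene stay as the last step left them, time stands still between calls to the robot, and variables do not carry over. Pictures are saved under pics/ and viewed, about 12 in all and at most 16, crops included, and the job is handed in when it is done.

```bash
ls; mkdir -p pics; cat > h.py <<'E'
import numpy as np, cv2
from plant import sensors, get_image, sign_off
def cloud(d):
    v,u=np.mgrid[0:480,0:640]; z=d["depth"]
    P=np.stack([(u-d["cx"])/d["fx"]*z,(v-d["cy"])/d["fy"]*z,z],-1)
    return (P-np.array(d["t"]))@np.array(d["R"])   # R^T (P-t)
def ray(d,u,v,h):
    R=np.array(d["R"]);c=-R.T@np.array(d["t"])
    r=R.T@np.array([(u-d["cx"])/d["fx"],(v-d["cy"])/d["fy"],1]); return c+r*(h-c[2])/r[2]
E
python3 - <<'E'
from h import *
for n in("top","side"):
    d=get_image(n); cv2.imwrite(f"pics/{n}0.png",d["image"]); np.save(n+".npy",d,allow_pickle=True)
    print(n,d["fx"],d["cx"],d["cy"],(-np.array(d["R"]).T@d["t"]).round(3),np.array(d["R"]).round(2).tolist())
s=sensors.read_state();print(s["ee_pos"],np.round(s["tool_rot"],3).tolist(),s["time"],s["opening"],s["force"])
E
```

```text
pics
top 613.3993786454895 321.66354066126587 229.45376796177052 [ 0.477 -0.069  1.254] [[0.03, -1.0, 0.01], [-1.0, -0.03, -0.05], [0.05, -0.01, -1.0]]
side 541.4557348774003 322.15159614597115 245.92193906672432 [0.013 0.682 0.962] [[-0.83, -0.55, -0.02], [-0.39, 0.61, -0.69], [0.39, -0.57, -0.72]]
[ 0.29095881 -0.60881756  0.40377657] [[0.431, -0.902, -0.001], [-0.902, -0.431, 0.002], [-0.002, 0.0, -1.0]] 0.1 0.08688698629151047 [ 0.3125576  -0.7921562  -0.13629631]
```

View pics/top0.png

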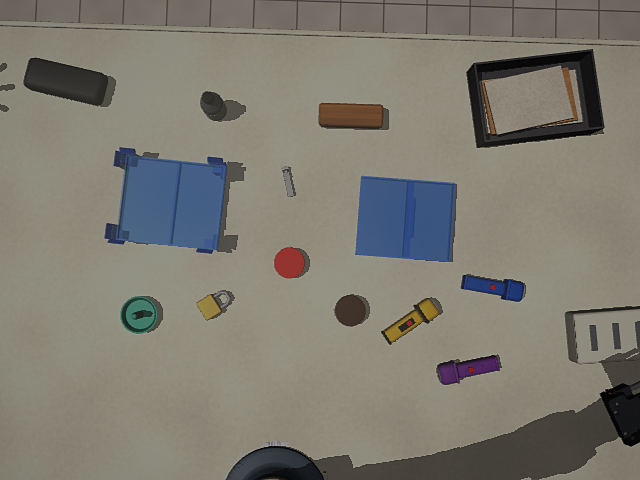

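View pics/side0.png

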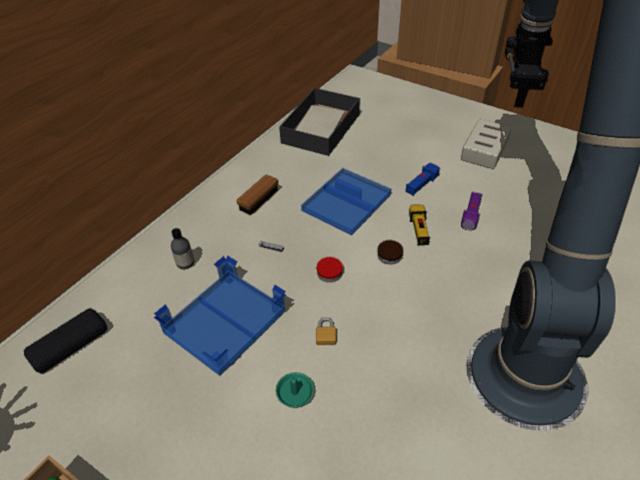

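```bash
cat > m.py <<'E'
from h import *
d=np.load("top.npy",allow_pickle=True).item(); P=cloud(d); hsv=cv2.cvtColor(d["image"],cv2.COLOR_BGR2HSV)
print("table z",np.median(P[330:400,200:300,2]),"valid",(d["depth"]>0).mean())
H,S,V=[hsv[...,i] for i in range(3)]
def rect(m):
    (c,s,a)=cv2.minAreaRect((P[m][:,:2]*1000).astype(np.float32)); return np.round(c,1),np.round(s,1),round(a,1)
def blob(name,m,box):
    u0,v0,u1,v1=box; k=np.zeros((480,640),bool); k[v0:v1,u0:u1]=1; m=cv2.morphologyEx((m&k).astype(np.uint8),cv2.MORPH_OPEN,np.ones((2,2)))>0
    q=P[m]; zt=np.percentile(q[:,2],[5,50,95])
    print(name,m.sum(),"z",zt.round(3),"rect",rect(m),"mean",(q[:,:2].mean(0)*1000).round(1)); return m
z=P[...,2]
blob("red",((H<8)|(H>172))&(S>150)&(z>.015),(260,235,320,290))
blob("clip",(z>.004),(275,160,303,203))
m=blob("torch",(H>15)&(H<35)&(S>120)&(V>60)&(z>.01),(370,285,450,350))
blob("dish",(H>70)&(H<95)&(S>90)&(z>.005),(110,285,170,340))
blob("dishpost",(z>.03),(110,285,170,340))
blue=(H>100)&(H<125)&(S>100)
m=blob("top",blue&(z>.01),(345,165,470,275)); 
blob("topgrip",(z>.045),(345,165,470,275))
m=blob("topwall",(z>.015)&(z<.03),(345,165,470,275))
blob("base",(z>.003)&(z<.03)&blue,(95,140,245,260))
g=blob("guides",(z>.045),(95,140,235,260))
n,l=cv2.connectedComponents(g.astype(np.uint8))
for i in range(1,n):
    q=P[l==i]
    if len(q)>15: print(i,len(q),q.mean(0).round(4),rect(l==i),q[:,2].max().round(3))
# switch
blob("switch",((H<8)|(H>172))&(S>130),(370,285,450,350))
E
python3 m.py
python3 - <<'E'
import cv2
a=cv2.imread("pics/top0.png"); cv2.imwrite("pics/crop1.png",cv2.resize(a[140:350,100:500],None,fx=2,fy=2,interpolation=3))
E
```

```text
table z -0.00022025874202674726 valid 0.9960123697916666
red 710 z [0.018 0.024 0.028] rect (array([471.9, -23.4]), array([69.1, 59.6]), 56.0) mean [474.3 -19.9]
clip 196 z [-0.     0.01   0.016] rect (array([572.7, -31.4]), array([204.3,  15.9]), 16.9) mean [637.8 -11.7]
torch 718 z [0.001 0.029 0.037] rect (array([ 389. , -185.5]), array([273.7, 104.1]), 73.7) mean [ 368.4 -267.3]
dish 520 z [-0.     0.009  0.044] rect (array([428.4, 129.5]), array([ 73.6, 401.8]), 24.2) mean [359.5 277.2]
dishpost 58 z [0.006 0.043 0.054] rect (array([359.3, 281.6]), array([10. , 24.6]), 48.6) mean [362.2 277.9]
top 1234 z [-0.     0.022  0.062] rect (array([ 568.6, -211. ]), array([173.1, 290.4]), 1.9) mean [ 573.9 -262. ]
topgrip 285 z [0.002 0.059 0.064] rect (array([ 519.7, -189.1]), array([ 69.8, 245.4]), 35.3) mean [ 569.2 -256. ]
topwall 805 z [-0.002  0.02   0.027] rect (array([ 568.6, -211. ]), array([173.1, 290.4]), 1.9) mean [ 573.8 -259.8]
base 3600 z [0.    0.005 0.021] rect (array([579.9, 123.5]), array([400.6, 171.9]), 85.1) mean [593.4 218.6]
guides 1090 z [0.002 0.058 0.068] rect (array([586.8, 138. ]), array([429., 197.]), 85.6) mean [592.  234.6]
1 314 [0.6725 0.3095 0.0578] (array([592.2, 129.4]), array([455.7,  48.5]), 66.0) 1.254
2 249 [0.6594 0.1242 0.0634] (array([571.9,  41.9]), array([289.5,  32. ]), 43.2) 1.254
3 296 [0.5192 0.3235 0.0519] (array([513.2, 326.8]), array([45.9, 45.6]), 46.3) 0.07
4 231 [0.5033 0.1381 0.0505] (array([501.8, 140.4]), array([28.4, 57.6]), 44.1) 0.072
switch 21 z [0.027 0.031 0.036] rect (array([ 361. , -261.8]), array([8.6, 8.4]), 51.6) mean [ 361.1 -261.6]
```

View pics/crop1.png

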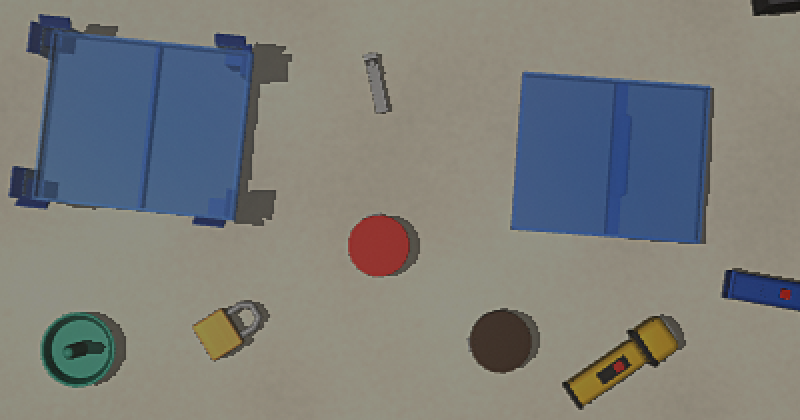

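```bash
cat > m2.py <<'E'
from h import *
d=np.load("top.npy",allow_pickle=True).item(); hsv=cv2.cvtColor(d["image"],cv2.COLOR_BGR2HSV); P=cloud(d)
H,S,V=[hsv[...,i] for i in range(3)]; z=np.where(d["depth"]>0,P[...,2],-1)
def big(m,box):
    u0,v0,u1,v1=box; k=np.zeros((480,640),np.uint8); k[v0:v1,u0:u1]=m[v0:v1,u0:u1]
    n,l,st,c=cv2.connectedComponentsWithStats(k); return l==1+st[1:,4].argmax()
def rect(name,m,h,box):
    v,u=np.nonzero(big(m,box)); p=np.array([ray(d,a,b,h)[:2] for a,b in zip(u,v)])*1000
    c,s,a=cv2.minAreaRect(p.astype(np.float32)); print(name,np.round(c,1),np.round(s,1),round(a,1),"mean",p.mean(0).round(1),"zmed",np.median(z[v,u]).round(3))
rect("red",((H<8)|(H>172))&(S>150),.024,(260,235,320,290))
rect("clip",(z>.005),.009,(278,162,300,200))
rect("torch",(H>15)&(H<35)&(S>120)&(V>60),.02,(370,285,450,350))
rect("dish",(H>70)&(H<95)&(S>90),.012,(110,285,170,340))
rect("post",(z>.03),.05,(125,300,160,330))
blue=(H>100)&(H<125)&(S>100)
rect("top",blue,.022,(345,165,470,275))
rect("grip",(z>.045),.06,(345,165,470,275))
rect("base",blue&(z>0.002)&(z<.03),.01,(95,140,245,260))
a,b=ray(d,181,162.5,.018),ray(d,172,243.5,.018); print("div",a,b,np.linalg.norm(a-b))
for n,q in dict(brown=(350,310),lock=(214,303),brush=(350,116),bottle=(211,104)).items(): print(n,ray(d,*q,.02).round(3))
E
python3 m2.py
```

```text
red [476.5 -17.2] [59.5 57.9] 46.7 mean [476.2 -17.7] zmed 0.024
clip [641.9  -8.6] [64.1 13.6] 14.0 mean [642.2  -8.7] zmed 0.011
torch [ 357.  -250.2] [28.6 80.6] 35.6 mean [ 355.9 -249.2] zmed 0.027
dish [363.7 281.2] [72.9 72.6] 13.8 mean [362.8 279.4] zmed 0.007
post [364.7 276.2] [13.5 17.4] 1.6 mean [365.3 276.4] zmed 0.046
top [ 571.9 -248.9] [190.3 160. ] 87.3 mean [ 571.5 -248.9] zmed 0.004
grip [ 571.7 -253.7] [13.9 79.2] 87.5 mean [ 571.3 -253.8] zmed 0.059
base [591.2 223. ] [200.9 173.2] 85.6 mean [592.2 224.1] zmed 0.005
div [0.6718284  0.20734209 0.018     ] [0.50742005 0.21866331 0.018     ] 0.16479767507660462
brown [ 0.385 -0.142  0.02 ]
lock [0.391 0.13  0.02 ]
brush [ 0.777 -0.132  0.02 ]
bottle [0.793 0.151 0.02 ]
```

```bash
python3 -m jog '[[0.1,0.32,0,0,0,0.5],[0.1,0.32,0,0,0,0.5],[0.1,0.32,0,0,0,0.5],[0.1,0.32,0,0,0,0.5],[0.1,0.32,0,0,0,0.5],[0.1,0.32,0,0,0,0.5],[0.1,0.32,0,0,0,0.5],[0.185,0.592,-0.07,0,0,1.05],[0.185,0.592,-0.07,0,0,1.05],[0.185,0.592,-0.07,0,0,1.05],[0.185,0.592,-0.07,0,0,1.05],[0.185,0.592,-0.07,0,0,1.05]]' 1
python3 -m jog '[[0,0,0,0,0,0],[0,0,0,0,0,0],[0,0,0,0,0,0],[0,0,0,0,0,0]]'
python3 - <<'E'
from h import *
d=get_image("wrist"); cv2.imwrite("pics/w1.png",d["image"]); np.save("wrist.npy",d,allow_pickle=True)
print((-np.array(d["R"]).T@d["t"]).round(3),np.array(d["R"]).round(2).tolist())
s=sensors.read_state();print(s["ee_pos"],np.round(s["tool_rot"],3).tolist(),s["joint_pos"])
E
```

```text
time: 1.3
ee_pos: [0.4634, -0.0556, 0.3447]
tool_rot: [[0.997, -0.074, 0.0], [-0.074, -0.997, -0.0], [0.0, 0.0, -1.0]]
force: [0.3, -0.2, 0.6]
opening: 0.0869
time: 1.7
ee_pos: [0.4632, -0.059, 0.3453]
tool_rot: [[0.997, -0.078, 0.0], [-0.078, -0.997, -0.001], [0.0, 0.001, -1.0]]
force: [-0.1, -0.4, 0.2]
opening: 0.087
[0.469 0.02  0.325] [[1.0, -0.08, -0.0], [-0.08, -0.95, 0.29], [-0.02, -0.29, -0.96]]
[ 0.46325429 -0.05885005  0.34529657] [[0.997, -0.078, 0.0], [-0.078, -0.997, -0.001], [0.0, 0.001, -1.0]] [ 0.49947594  0.24315107 -0.53323741  2.05298337  0.15970099  0.88422061
 -0.20073039]
```

View pics/w1.png

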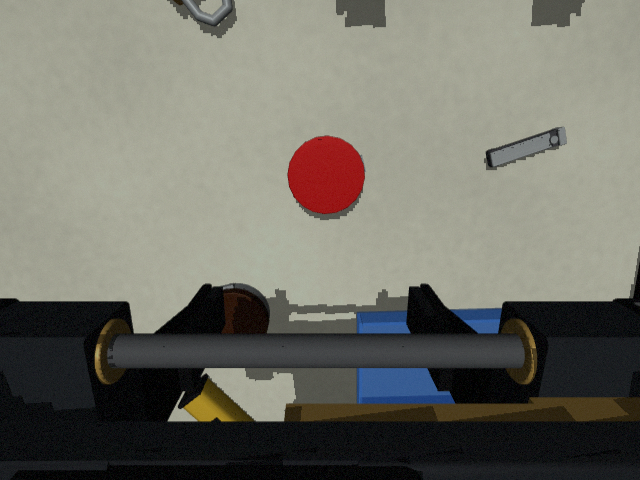

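```bash
cat > w.py <<'E'
import sys
from h import *
def masks(d):
    hsv=cv2.cvtColor(d["image"],cv2.COLOR_BGR2HSV); H,S,V=[hsv[...,i].astype(int) for i in range(3)]
    P=cloud(d); z=np.where(d["depth"]>0,P[...,2],-1)
    return H,S,V,z,P
def rect(d,m,h,box=(0,0,640,480)):
    u0,v0,u1,v1=box; k=np.zeros((480,640),np.uint8); k[v0:v1,u0:u1]=m[v0:v1,u0:u1]
    n,l,st,c=cv2.connectedComponentsWithStats(k); v,u=np.nonzero(l==1+st[1:,4].argmax())
    p=np.array([ray(d,a,b,h)[:2] for a,b in zip(u,v)])*1000
    c,s,a=cv2.minAreaRect(p.astype(np.float32)); z=cloud(d)[...,2]
    print("px",u.mean().round(),v.mean().round(),"c",np.round(c,1),"size",np.round(s,1),"ang",round(a,1),"mean",p.mean(0).round(1),"zmed",np.median(z[v,u]).round(4))
E
python3 - <<'E'
from w import *
d=np.load("wrist.npy",allow_pickle=True).item(); H,S,V,z,P=masks(d)
rect(d,((H<8)|(H>172))&(S>150),.024,(250,100,400,250))
rect(d,z>.006,.0095,(460,100,600,200))
E
```

```text
px 326.0 175.0 c [473.9 -14.9] size [60.2 60.2] ang 41.6 mean [474.1 -14.2] zmed 0.024
px 528.0 146.0 c [639.1  -6.1] size [62.5 14.3] ang 13.9 mean [639.7  -5.9] zmed 0.0104
```

```bash
python3 -m jog '[[0.011,0.044,-0.03,0,0,0],[0.011,0.044,-0.07,0,0,0],[0.011,0.044,-0.11,0,0,0],[0.011,0.044,-0.14,0,0,0],[0.011,0.044,-0.155,0,0,0],[0.011,0.044,-0.155,0,0,0],[0.011,0.044,-0.155,0,0,0]]'
python3 -m jog '[[0,0,0,0,0,0],[0,0,0,0,0,0],[0,0,0,0,0,0],[0,0,0,0,0,0],[0,0,0,0,0,0],[0,0,0,0,0,0]]' 0.5
python3 -m jog '[[0,0,0.03,0,0,0],[0,0,0.07,0,0,0],[0,0,0.11,0,0,0],[0,0,0.14,0,0,0],[0,0,0.14,0,0,0],[0,0,0.14,0,0,0]]'
```

```text
time: 2.45
ee_pos: [0.4748, -0.0139, 0.1906]
tool_rot: [[0.997, -0.076, 0.001], [-0.076, -0.997, -0.0], [0.001, 0.0, -1.0]]
force: [-0.1, 0.0, -0.4]
opening: 0.087
time: 3.05
ee_pos: [0.4747, -0.0133, 0.1906]
tool_rot: [[0.997, -0.075, 0.001], [-0.075, -0.997, -0.0], [0.001, 0.0, -1.0]]
force: [-1.5, -0.4, 6.0]
opening: 0.0609
time: 3.65
ee_pos: [0.4742, -0.0134, 0.3302]
tool_rot: [[0.997, -0.075, 0.001], [-0.075, -0.997, -0.0], [0.001, 0.0, -1.0]]
force: [-0.4, 0.3, -1.3]
opening: 0.0615
```

```bash
python3 -m jog '[[0.03,0.03,0,0,0,0],[0.06,0.06,0,0,0,0],[0.09,0.09,0,0,0,0],[0.12,0.11,0,0,0,0],[0.12,0.11,0,0,0,0],[0.12,0.11,0,0,0,0],[0.12,0.11,0,0,0,0]]'
python3 - <<'E'
from h import *
d=get_image("wrist"); cv2.imwrite("pics/w2.png",d["image"]); np.save("wrist2.npy",d,allow_pickle=True)
E
```

```text
time: 4.35
ee_pos: [0.5935, 0.0958, 0.3284]
tool_rot: [[0.997, -0.075, -0.004], [-0.075, -0.997, -0.001], [-0.004, 0.002, -1.0]]
force: [-0.6, -0.2, 0.0]
opening: 0.0611
```

View pics/w2.png

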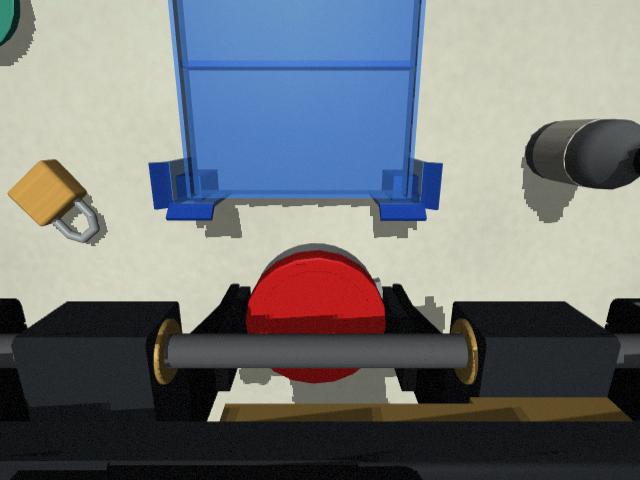

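```bash
python3 - <<'E'
from w import *
d=np.load("wrist2.npy",allow_pickle=True).item()
for n,u,v,h in [("divL",185,64.5,.018),("divR",413,66,.018),("gL",150,163,.067),("gR",442,163,.067),("gL2",153,208,.067),("gR2",438,209,.067),("wallin L",188,190,.022),("wallR",408,190,.022)]: print(n,ray(d,u,v,h).round(4))
a,b=ray(d,185,64.5,.018),ray(d,413,66,.018); t=(b-a)/np.linalg.norm(b-a); print(np.degrees(np.arctan2(t[1],t[0])),np.linalg.norm(b-a)); print((a+b)/2+6e-3*np.array([-t[1],t[0],0]))
E
```

```text
divL [0.5089 0.2262 0.018 ]
divR [0.6694 0.2129 0.018 ]
gL [0.492  0.1629 0.067 ]
gR [0.6756 0.1491 0.067 ]
gL2 [0.4881 0.1343 0.067 ]
gR2 [0.6736 0.1197 0.067 ]
wallin L [0.497  0.1386 0.022 ]
wallR [0.6646 0.126  0.022 ]
-4.723105557186653 0.16105705474493023
[0.58965641 0.22550287 0.018     ]
```

```bash
python3 -m jog '[[0,0.04,0,0,0,0],[0,0.08,0,0,0,0],[0,0.12,0,0,0,0],[0,0.15,0,0,0,0],[0,0.172,0,0,0,0],[0,0.172,0,0,0,0],[0,0.172,-0.04,0,0,0],[0,0.172,-0.08,0,0,0],[0,0.172,-0.11,0,0,0],[0,0.172,-0.125,0,0,0],[0,0.172,-0.132,0,0,0],[0,0.172,-0.132,0,0,0]]'
```

```text
time: 5.6
ee_pos: [0.5947, 0.2681, 0.1982]
tool_rot: [[0.997, -0.076, -0.0], [-0.076, -0.997, -0.0], [-0.0, 0.0, -1.0]]
force: [-0.3, 0.0, -1.2]
opening: 0.0616
```

```bash
python3 -m jog '[[0,0,-0.003,0,0,0],[0,0,-0.003,0,0,0],[0,0,-0.003,0,0,0]]'
python3 -m jog '[[0,0,0,0,0,0],[0,0,0,0,0,0],[0,0,0,0,0,0],[0,0,0,0,0,0],[0,0,0.02,0,0,0],[0,0,0.06,0,0,0],[0,0,0.1,0,0,0],[0,0,0.12,0,0,0],[0,0,0.12,0,0,0]]' 0.9
```

```text
time: 5.9
ee_pos: [0.5948, 0.2689, 0.1962]
tool_rot: [[0.997, -0.075, 0.002], [-0.075, -0.997, 0.001], [0.002, -0.001, -1.0]]
force: [0.4, 0.4, -0.4]
opening: 0.0609
time: 6.8
ee_pos: [0.5952, 0.2696, 0.3191]
tool_rot: [[0.997, -0.075, 0.007], [-0.075, -0.997, 0.003], [0.006, -0.004, -1.0]]
force: [-0.4, 1.0, -0.1]
opening: 0.0782
```

```bash
python3 -m jog '[[0.044,-0.276,0.02,0,0,-1.251],[0.044,-0.276,0.02,0,0,-1.251],[0.044,-0.276,0.02,0,0,-1.251],[0.044,-0.276,0.02,0,0,-1.251],[0.044,-0.276,0.02,0,0,-1.251],[0.044,-0.276,0.02,0,0,-1.251],[0.044,-0.276,0.02,0,0,-1.251],[0.044,-0.276,0.02,0,0,-1.251],[0.044,-0.276,0.02,0,0,-1.251],[0.044,-0.276,0.02,0,0,-1.251],[0.044,-0.276,0.02,0,0,-1.251],[0.044,-0.276,0.02,0,0,-1.251]]' 0.5
python3 - <<'E'
from w import *
d=get_image("wrist"); cv2.imwrite("pics/w3.png",d["image"]); np.save("wrist3.npy",d,allow_pickle=True); H,S,V,z,P=masks(d)
print((-np.array(d["R"]).T@d["t"]).round(3))
v,u=np.nonzero((z>.006)&(z<.016)&(np.hypot(P[...,0]-.64,P[...,1]+.006)<.05)&(S<80))
p=np.array([ray(d,a,b,.0095)[:2] for a,b in zip(u,v)])*1000
print(len(p)); print(cv2.minAreaRect(p.astype(np.float32)),p.mean(0),u.mean(),v.mean())
E
```

```text
time: 8.0
ee_pos: [0.6384, -0.0072, 0.3345]
tool_rot: [[0.243, -0.97, -0.001], [-0.97, -0.243, -0.0], [-0.0, 0.001, -1.0]]
force: [-0.6, 0.3, 0.6]
opening: 0.0433
[0.714 0.012 0.314]
1150
((639.9957275390625, -6.523609161376953), (61.96668243408203, 13.876325607299805), 14.073007583618164) [641.24758406  -6.19298557] 315.48434782608695 224.16782608695652
```

Clipper confirmed at (640,-6.4), 62×14 mm, 14°. Descend, grip, lift.

```bash
python3 -m jog '[[0.002,0.001,-0.04,0,0,0],[0.002,0.001,-0.08,0,0,0],[0.002,0.001,-0.12,0,0,0],[0.002,0.001,-0.14,0,0,0],[0.002,0.001,-0.15,0,0,0],[0.002,0.001,-0.15,0,0,0],[0.002,0.001,-0.15,0,0,0]]'
python3 -m jog '[[0,0,0,0,0,0],[0,0,0,0,0,0],[0,0,0,0,0,0],[0,0,0,0,0,0],[0,0,0,0,0,0],[0,0,0,0,0,0]]' 0
python3 -m jog '[[0,0,0.03,0,0,0],[0,0,0.07,0,0,0],[0,0,0.11,0,0,0],[0,0,0.14,0,0,0],[0,0,0.14,0,0,0],[0,0,0.14,0,0,0]]'
```

```text
time: 8.75
ee_pos: [0.641, -0.0062, 0.1859]
tool_rot: [[0.243, -0.97, 0.002], [-0.97, -0.243, 0.0], [0.0, -0.002, -1.0]]
force: [-0.5, 0.7, 0.7]
opening: 0.0436
time: 9.35
ee_pos: [0.6405, -0.0063, 0.1853]
tool_rot: [[0.242, -0.97, 0.0], [-0.97, -0.242, -0.0], [0.0, -0.0, -1.0]]
force: [-0.1, 0.6, 1.3]
opening: 0.0132
time: 9.95
ee_pos: [0.6403, -0.0063, 0.3255]
tool_rot: [[0.242, -0.97, 0.001], [-0.97, -0.242, -0.0], [0.0, -0.001, -1.0]]
force: [-0.5, 0.7, -0.6]
opening: 0.0138
```

```bash
python3 -m jog '[[-0.014,0.045,0,0,0,-0.1],[-0.027,0.09,0,0,0,-0.2],[-0.04,0.135,0,0,0,-0.323],[-0.05,0.165,0,0,0,-0.323],[-0.054,0.177,0,0,0,-0.323],[-0.054,0.177,-0.02,0,0,-0.323],[-0.054,0.177,-0.06,0,0,-0.323],[-0.054,0.177,-0.1,0,0,-0.323],[-0.054,0.177,-0.125,0,0,-0.323],[-0.054,0.177,-0.135,0,0,-0.323],[-0.054,0.177,-0.135,0,0,-0.323],[-0.054,0.177,-0.135,0,0,-0.323]]'
python3 -m jog '[[0,0,0,0,0,0],[0,0,0,0,0,0],[0,0,0,0,0,0],[0,0,0,0,0,0],[0,0,0.02,0,0,0],[0,0,0.06,0,0,0],[0,0,0.1,0,0,0],[0,0,0.14,0,0,0],[0,0,0.16,0,0,0],[0,0,0.16,0,0,0]]' 0.35
python3 - <<'E'
from w import *
for n in("wrist","top"):
    d=get_image(n); cv2.imwrite(f"pics/{n}4.png",d["image"]); np.save(n+"4.npy",d,allow_pickle=True)
E
```

```text
time: 11.15
ee_pos: [0.5868, 0.1696, 0.1896]
tool_rot: [[-0.079, -0.997, -0.001], [-0.997, 0.079, -0.001], [0.001, 0.001, -1.0]]
force: [-0.1, 0.0, -0.0]
opening: 0.0135
time: 12.15
ee_pos: [0.5873, 0.1711, 0.3541]
tool_rot: [[-0.078, -0.997, 0.007], [-0.997, 0.078, 0.002], [-0.003, -0.007, -1.0]]
force: [1.2, -0.0, 0.2]
opening: 0.0305
```

View pics/wrist4.png

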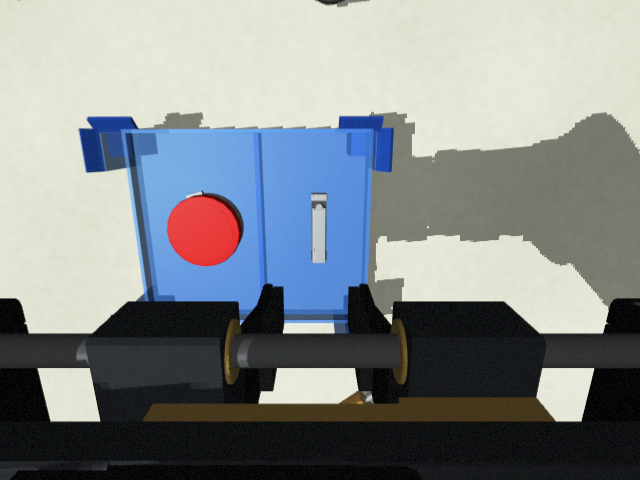

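```bash
python3 - <<'E'
from w import *
d=np.load("wrist4.npy",allow_pickle=True).item()
for n,u,v,h in [("gL",80,130,.067),("gR",392,128,.067),("gL2",87,171,.067),("gR2",390,171,.067),("div far",257.5,131,.018),("div near",264,290,.018),("wallL",133,150,.022),("wallR",372,150,.022)]: print(n,ray(d,u,v,h).round(4))
d=np.load("top4.npy",allow_pickle=True).item();H,S,V,z,P=masks(d)
blue=(H>100)&(H<125)&(S>100)
print("top tray");rect(d,blue,.022,(345,165,470,275)); rect(d,(z>.045)&blue,.06,(345,165,470,275))
# guides by depth, previous unobstructed top view
d=np.load("top.npy",allow_pickle=True).item();H,S,V,z,P=masks(d)
m=((z>.05)&(z<.08)).astype(np.uint8); m[:, :95]=0; m[:,245:]=0; m[:130]=0; m[265:]=0
n,l,st,c=cv2.connectedComponentsWithStats(m)
for i in range(1,n):
    if st[i,4]>20:
        v,u=np.nonzero(l==i); p=np.array([ray(d,a,b,.06)[:2] for a,b in zip(u,v)]); r=cv2.minAreaRect(p.astype(np.float32)*1000); print(st[i,4],p.mean(0).round(4),r)
E
```

```text
gL [0.6807 0.3261 0.067 ]
gR [0.6653 0.1135 0.067 ]
gL2 [0.6531 0.3282 0.067 ]
gR2 [0.6365 0.1155 0.067 ]
div far [0.6714 0.2125 0.018 ]
div near [0.5329 0.2235 0.018 ]
wallL [0.6646 0.3143 0.022 ]
wallR [0.6495 0.1214 0.022 ]
top tray
px 405.0 218.0 c [ 571.9 -248.6] size [190.8 160. ] ang 87.3 mean [ 571.4 -248.7] zmed 0.0042
px 411.0 217.0 c [ 571.7 -253.5] size [14.2 79.3] ang 87.4 mean [ 571.  -253.9] zmed 0.0594
257 [0.6752 0.3122] ((671.7798461914062, 307.9427795410156), (42.36093521118164, 39.228004455566406), 85.6263198852539)
207 [0.6629 0.1262] ((658.4501953125, 129.41294860839844), (39.402305603027344, 35.31319808959961), 1.7531903982162476)
244 [0.5204 0.3243] ((522.1796264648438, 318.9215393066406), (43.33803939819336, 36.9368782043457), 83.2892837524414)
192 [0.5039 0.138 ] ((503.090087890625, 137.10128784179688), (25.732309341430664, 50.98386001586914), 38.806549072265625)
```

```bash
python3 -m jog '[[-0.016,-0.425,0,0,0,0.031],[-0.016,-0.425,0,0,0,0.031],[-0.016,-0.425,0,0,0,0.031],[-0.016,-0.425,0,0,0,0.031],[-0.016,-0.425,0,0,0,0.031],[-0.016,-0.425,0,0,0,0.031],[-0.016,-0.425,0,0,0,0.031],[-0.016,-0.425,0,0,0,0.031],[-0.016,-0.425,0,0,0,0.031],[-0.016,-0.425,0,0,0,0.031],[-0.016,-0.425,0,0,0,0.031],[-0.016,-0.425,0,0,0,0.031]]' 0.6
python3 - <<'E'
from w import *
d=get_image("wrist"); cv2.imwrite("pics/w5.png",d["image"]); np.save("w5.npy",d,allow_pickle=True); H,S,V,z,P=masks(d)
near=(np.hypot(P[...,0]-.572,P[...,1]+.25)<.15)
rect(d,(z>.052)&(z<.068)&near&(V>30)&(H>95)&(H<130),.06); 
E
```

```text
time: 13.45
ee_pos: [0.5707, -0.2524, 0.3489]
tool_rot: [[-0.045, -0.999, -0.002], [-0.999, 0.045, 0.002], [-0.002, 0.002, -1.0]]
force: [0.2, -0.1, 0.1]
opening: 0.0523
px 317.0 236.0 c [ 571.2 -253. ] size [11.7 79. ] ang 87.1 mean [ 572.6 -252.9] zmed 0.0595
```

View pics/w5.png

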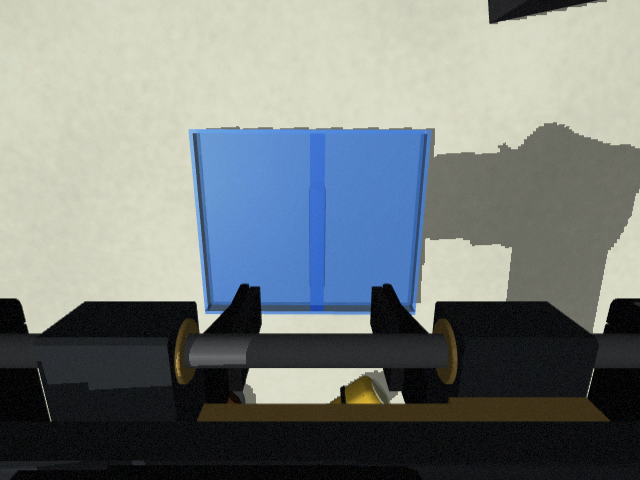

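```bash
python3 -m jog '[[0.001,0,-0.04,0,0,0],[0.001,0,-0.08,0,0,0],[0.001,0,-0.12,0,0,0],[0.001,0,-0.14,0,0,0],[0.001,0,-0.151,0,0,0],[0.001,0,-0.151,0,0,0],[0.001,0,-0.151,0,0,0]]'
python3 -m jog '[[0,0,0,0,0,0],[0,0,0,0,0,0],[0,0,0,0,0,0],[0,0,0,0,0,0],[0,0,0,0,0,0],[0,0,0,0,0,0],[0,0,0,0,0,0]]' 0
python3 -m jog '[[0,0,0.02,0,0,0],[0,0,0.05,0,0,0],[0,0,0.09,0,0,0],[0,0,0.13,0,0,0],[0,0,0.16,0,0,0],[0,0,0.16,0,0,0],[0,0,0.16,0,0,0]]'
```

```text
time: 14.2
ee_pos: [0.5723, -0.2538, 0.2002]
tool_rot: [[-0.046, -0.999, 0.002], [-0.999, 0.046, -0.001], [0.0, -0.002, -1.0]]
force: [1.0, -0.1, 0.5]
opening: 0.0527
time: 14.9
ee_pos: [0.5715, -0.2541, 0.1992]
tool_rot: [[-0.047, -0.999, 0.0], [-0.999, 0.047, 0.0], [-0.0, 0.0, -1.0]]
force: [-1.2, 0.5, 2.2]
opening: 0.0118
time: 15.6
ee_pos: [0.5711, -0.2542, 0.3588]
tool_rot: [[-0.047, -0.999, -0.0], [-0.999, 0.047, -0.0], [0.0, 0.0, -1.0]]
force: [0.0, 0.2, -2.3]
opening: 0.0119
```

```bash
python3 -m jog '[[0.001,0.02,0,0,0,0],[0.003,0.06,0,0,0,0],[0.005,0.1,0,0,0,0],[0.007,0.14,0,0,0,0],[0.009,0.18,0,0,0,0],[0.011,0.22,0,0,0,-0.01],[0.013,0.26,0,0,0,-0.02],[0.014,0.3,0,0,0,-0.031],[0.015,0.34,0,0,0,-0.031],[0.016,0.38,0,0,0,-0.031],[0.017,0.41,0,0,0,-0.031],[0.017,0.43,0,0,0,-0.031]]'
python3 -m jog '[[0.001,0.02,0,0,0,0],[0.001,0.035,0,0,0,0],[0.001,0.043,0,0,0,0],[0.001,0.043,0,0,0,0],[0.001,0.043,0,0,0,0]]'
```

```text
time: 16.8
ee_pos: [0.5873, 0.1787, 0.3562]
tool_rot: [[-0.074, -0.997, -0.005], [-0.997, 0.074, -0.0], [0.001, 0.005, -1.0]]
force: [0.9, -1.1, -1.5]
opening: 0.0115
time: 17.3
ee_pos: [0.5896, 0.2177, 0.3585]
tool_rot: [[-0.079, -0.997, -0.001], [-0.997, 0.079, -0.001], [0.002, 0.001, -1.0]]
force: [0.2, -0.4, -2.3]
opening: 0.0122
```

```bash
python3 -m jog '[[0,0.001,-0.03,0,0,0],[0,0.001,-0.06,0,0,0],[0,0.001,-0.08,0,0,0],[0,0.001,-0.085,0,0,0],[0,0.001,-0.085,0,0,0],[0,0.001,-0.085,0,0,0]]'
python3 - <<'E'
from w import *
for n in("top","wrist"):
    d=get_image(n); cv2.imwrite(f"pics/{n}6.png",d["image"]); np.save(n+"6.npy",d,allow_pickle=True)
E
```

```text
time: 17.9
ee_pos: [0.5902, 0.2194, 0.2754]
tool_rot: [[-0.079, -0.997, 0.002], [-0.997, 0.079, 0.001], [-0.001, -0.002, -1.0]]
force: [0.9, -0.4, -1.6]
opening: 0.0116
```

View pics/wrist6.png

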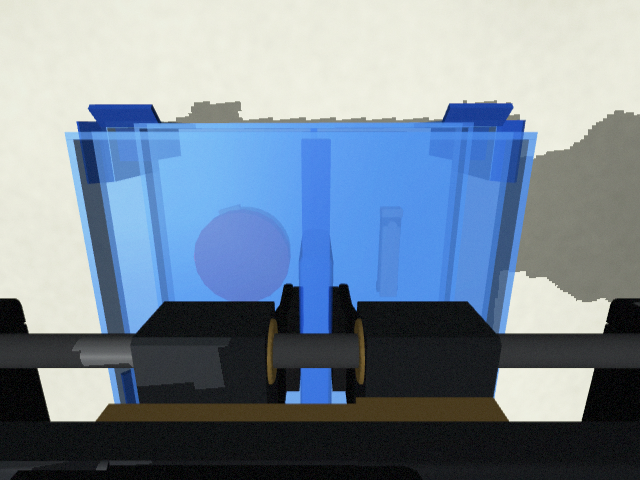

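```bash
python3 - <<'E'
from w import *
d=np.load("wrist6.npy",allow_pickle=True).item()
D=lambda p,q:(p-q)@np.array([.078,.997,0])
t=[ray(d,66,133,.0984),ray(d,537,133,.0984)]; g=[ray(d,77,123,.067),ray(d,525,121,.067)]; g2=[ray(d,89,104.5,.067),ray(d,513,103.5,.067)]
c=np.array([.5902,.2194,0])
for q in(t,g,g2): print([x.round(4) for x in q],[D(x,c).round(4) for x in q], "mid",(D(q[0],c)+D(q[1],c))/2, "x",[(x-c)@np.array([.997,-.078,0]) for x in q])
E
```

```text
[array([0.6758, 0.3137, 0.0984]), array([0.6609, 0.1248, 0.0984])] [np.float64(0.1007), np.float64(-0.0888)] mid 0.005922431215001758 x [np.float64(0.07803682765424474), np.float64(0.07783039203541654)]
[array([0.6814, 0.3272, 0.067 ]), array([0.6654, 0.1133, 0.067 ])] [np.float64(0.1146), np.float64(-0.0999)] mid 0.007356688341697011 x [np.float64(0.08256499973769499), np.float64(0.08323336080954276)]
[array([0.6892, 0.3194, 0.067 ]), array([0.6738, 0.1196, 0.067 ])] [np.float64(0.1074), np.float64(-0.093)] mid 0.007204655106443469 x [np.float64(0.0908923836160319), np.float64(0.09109586956135866)]
```

```bash
python3 -m jog '[[0,0.001,-0.004,0,0,0],[0,0.001,-0.008,0,0,0],[0,0.001,-0.012,0,0,0],[0,0.001,-0.016,0,0,0],[0,0.001,-0.02,0,0,0],[0,0.001,-0.023,0,0,0],[0,0.001,-0.025,0,0,0],[0,0.001,-0.026,0,0,0],[0,0.001,-0.026,0,0,0],[0,0.001,-0.026,0,0,0]]'
```

```text
time: 19.0
ee_pos: [0.5894, 0.2207, 0.2492]
tool_rot: [[-0.078, -0.997, -0.0], [-0.997, 0.078, -0.0], [0.0, 0.0, -1.0]]
force: [-2.6, -1.7, 5.1]
opening: 0.0115
```

```bash
python3 -m jog '[[0,0,0,0,0,0],[0,0,0,0,0,0],[0,0,0,0,0,0],[0,0,0.01,0,0,0],[0,0,0.04,0,0,0],[0,0,0.08,0,0,0],[0,0,0.12,0,0,0],[0,0,0.14,0,0,0],[0,0,0.14,0,0,0]]' 0.4
python3 - <<'E'
from w import *
d=get_image("wrist"); cv2.imwrite("pics/w7.png",d["image"]); np.save("w7.npy",d,allow_pickle=True); H,S,V,z,P=masks(d)
near=np.hypot(P[...,0]-.59,P[...,1]-.22)<.15
blue=(H>95)&(H<130)&(V>30)
rect(d,(z>.1)&(z<.12)&near&blue,.11)
r=(z>.066)&(z<.078)&near&blue
p=P[r]; A=np.c_[p[:,:2],np.ones(len(p))]; 
f=(z>.045)&(z<.06)&near&blue; p=P[f]; A=np.c_[p[:,:2]-[.59,.22],np.ones(len(p))]; print("floor plane",np.linalg.lstsq(A,p[:,2],rcond=None)[0],len(p))
E
```

```text
time: 19.9
ee_pos: [0.5902, 0.2213, 0.3929]
tool_rot: [[-0.078, -0.997, 0.008], [-0.997, 0.078, 0.003], [-0.004, -0.008, -1.0]]
force: [-0.5, -0.6, 0.3]
opening: 0.0348
px 318.0 244.0 c [589.  220.5] size [11.8 79.6] ang 85.3 mean [591.1 220.4] zmed 0.1096
floor plane [-0.00056841  0.00069536  0.0530821 ] 33128
```

View pics/w7.png

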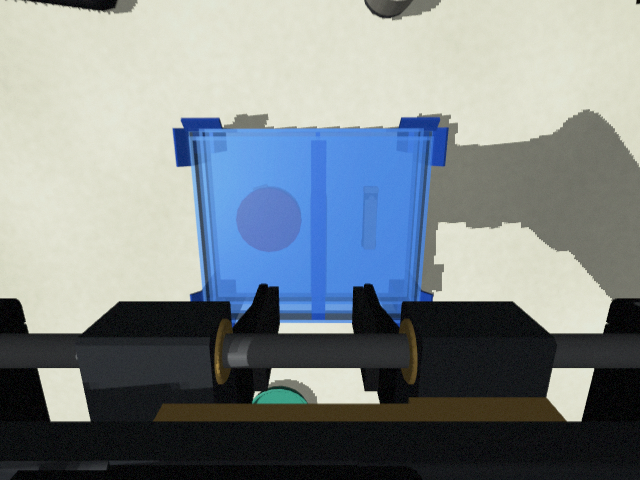

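```bash
python3 -m jog '[[-0.226,0.058,-0.04,0,0,1.571],[-0.226,0.058,-0.04,0,0,1.571],[-0.226,0.058,-0.04,0,0,1.571],[-0.226,0.058,-0.04,0,0,1.571],[-0.226,0.058,-0.04,0,0,1.571],[-0.226,0.058,-0.04,0,0,1.571],[-0.226,0.058,-0.04,0,0,1.571],[-0.226,0.058,-0.04,0,0,1.571],[-0.226,0.058,-0.04,0,0,1.571],[-0.226,0.058,-0.04,0,0,1.571],[-0.226,0.058,-0.04,0,0,1.571],[-0.226,0.058,-0.04,0,0,1.571]]' 0.5
python3 -m jog '[[0,0,0,0,0,0],[0,0,0,0,0,0],[0,0,0,0,0,0]]'
python3 - <<'E'
from w import *
d=get_image("wrist"); cv2.imwrite("pics/w8.png",d["image"]); np.save("w8.npy",d,allow_pickle=True); H,S,V,z,P=masks(d)
g=(H>70)&(H<98)&(S>80)
near=np.hypot(P[...,0]-.364,P[...,1]-.279)<.06
for nm,m,h in(("dish",g&near,.014),("post",g&near&(z>.046)&(z<.06),.052)):
    print(nm); rect(d,m,h)
E
```

```text
time: 21.15
ee_pos: [0.3631, 0.2781, 0.3468]
tool_rot: [[0.997, -0.078, -0.003], [-0.078, -0.997, -0.001], [-0.002, 0.002, -1.0]]
force: [-0.5, 0.2, 0.3]
opening: 0.0437
time: 21.45
ee_pos: [0.3634, 0.2787, 0.3479]
tool_rot: [[0.997, -0.078, -0.0], [-0.078, -0.997, -0.0], [-0.0, 0.0, -1.0]]
force: [-0.4, 0.6, 0.5]
opening: 0.0438
dish
px 314.0 221.0 c [361.9 282.7] size [73.9 74.8] ang 85.5 mean [361.8 283.4] zmed 0.0069
post
px 314.0 231.0 c [361.8 284.8] size [11.6 11.9] ang 14.6 mean [361.9 284.7] zmed 0.0499
```

```bash
python3 -m jog '[[-0.001,0.005,-0.03,0,0,0],[-0.001,0.005,-0.07,0,0,0],[-0.001,0.005,-0.11,0,0,0],[-0.001,0.005,-0.135,0,0,0],[-0.001,0.005,-0.146,0,0,0],[-0.001,0.005,-0.146,0,0,0],[-0.001,0.005,-0.146,0,0,0]]'
python3 -m jog '[[0,0,0,0,0,0],[0,0,0,0,0,0],[0,0,0,0,0,0],[0,0,0,0,0,0],[0,0,0,0,0,0],[0,0,0,0,0,0]]' 0
python3 -m jog '[[0,0,0.01,0,0,0],[0,0,0.03,0,0,0],[0,0,0.06,0,0,0],[0,0,0.1,0,0,0],[0,0,0.14,0,0,0],[0,0,0.17,0,0,0],[0,0,0.17,0,0,0],[0,0,0.17,0,0,0]]'
```

```text
time: 22.2
ee_pos: [0.3628, 0.2843, 0.203]
tool_rot: [[0.997, -0.078, 0.001], [-0.078, -0.997, 0.001], [0.001, -0.001, -1.0]]
force: [-0.2, -0.2, 0.5]
opening: 0.0435
time: 22.8
ee_pos: [0.3626, 0.2838, 0.2024]
tool_rot: [[0.997, -0.078, 0.001], [-0.078, -0.997, 0.0], [0.001, -0.0, -1.0]]
force: [0.1, -0.9, 3.6]
opening: 0.0133
time: 23.6
ee_pos: [0.3622, 0.2834, 0.3725]
tool_rot: [[0.997, -0.078, 0.001], [-0.078, -0.997, -0.0], [0.001, -0.0, -1.0]]
force: [-0.2, 0.5, -1.4]
opening: 0.013
```

```bash
python3 -m jog '[[0.02,-0.001,0,0,0,0],[0.06,-0.003,0,0,0,0],[0.1,-0.005,0,0,0,0],[0.14,-0.007,0,0,0,0],[0.18,-0.009,0,0,0,0],[0.21,-0.01,0,0,0,0],[0.231,-0.011,0,0,0,0],[0.231,-0.011,0,0,0,0],[0.231,-0.011,-0.03,0,0,0],[0.231,-0.011,-0.06,0,0,0],[0.231,-0.011,-0.08,0,0,0],[0.231,-0.011,-0.09,0,0,0]]'
python3 -m jog '[[0,0,-0.007,0,0,0],[0,0,-0.014,0,0,0],[0,0,-0.018,0,0,0],[0,0,-0.018,0,0,0],[0,0,-0.018,0,0,0]]'
```

```text
time: 24.8
ee_pos: [0.5915, 0.2723, 0.2783]
tool_rot: [[0.997, -0.077, -0.007], [-0.077, -0.997, -0.003], [-0.006, 0.004, -1.0]]
force: [-0.2, -0.7, -1.7]
opening: 0.0135
time: 25.3
ee_pos: [0.5937, 0.2728, 0.2648]
tool_rot: [[0.997, -0.078, 0.001], [-0.078, -0.997, 0.001], [0.001, -0.001, -1.0]]
force: [-0.8, -0.0, -0.9]
opening: 0.0134
```

```bash
python3 -m jog '[[0,0,-0.003,0,0,0],[0,0,-0.006,0,0,0],[0,0,-0.008,0,0,0],[0,0,-0.0092,0,0,0],[0,0,-0.0095,0,0,0],[0,0,-0.0095,0,0,0],[0,0,-0.0095,0,0,0]]'
```

```text
time: 26.0
ee_pos: [0.5934, 0.2727, 0.2555]
tool_rot: [[0.997, -0.078, 0.0], [-0.078, -0.997, -0.001], [0.0, 0.001, -1.0]]
force: [-2.9, -1.8, 5.8]
opening: 0.0135
```

```bash
python3 -m jog '[[0,0,0,0,0,0],[0,0,0,0,0,0],[0,0,0,0,0,0],[0,0,0,0,0,0],[0,0,0.01,0,0,0],[0,0,0.04,0,0,0],[0,0,0.08,0,0,0],[0,0,0.11,0,0,0],[0,0,0.11,0,0,0]]' 0.45
python3 -m jog '[[-0.05,-0.27,0,0,0,-0.4],[-0.1,-0.37,0,0,0,-0.5],[-0.1,-0.37,0,0,0,-0.5],[-0.1,-0.37,0,0,0,-0.5],[-0.1,-0.37,0,0,0,-0.5],[-0.1,-0.37,0,0,0,-0.5],[-0.1,-0.37,0,0,0,-0.5],[-0.1,-0.37,0,0,0,-0.5],[-0.1,-0.37,0,0,0,-0.5],[-0.1,-0.37,0,0,0,-0.5]]' 0.6
```

```text
time: 26.9
ee_pos: [0.5944, 0.274, 0.3709]
tool_rot: [[0.997, -0.078, 0.009], [-0.078, -0.997, 0.005], [0.009, -0.006, -1.0]]
force: [-0.3, 0.0, 0.2]
opening: 0.0393
time: 27.9
ee_pos: [0.4933, -0.0977, 0.3647]
tool_rot: [[0.837, -0.548, 0.0], [-0.548, -0.837, 0.0], [0.0, -0.0, -1.0]]
force: [1.2, 0.5, 0.1]
opening: 0.0521
```

```bash
python3 -m jog '[[-0.126,-0.167,-0.02,0,0,1.2],[-0.126,-0.167,-0.02,0,0,1.2],[-0.126,-0.167,-0.02,0,0,1.2],[-0.126,-0.167,-0.02,0,0,1.2],[-0.126,-0.167,-0.02,0,0,1.2],[-0.126,-0.167,-0.02,0,0,1.2],[-0.126,-0.167,-0.02,0,0,1.2],[-0.126,-0.167,-0.02,0,0,1.2],[-0.126,-0.167,-0.02,0,0,1.2],[-0.126,-0.167,-0.02,0,0,1.2],[-0.126,-0.167,-0.02,0,0,1.2]]' 0.6
python3 - <<'E'
from w import *
d=get_image("wrist"); cv2.imwrite("pics/w9.png",d["image"]); np.save("w9.npy",d,allow_pickle=True); H,S,V,z,P=masks(d)
near=np.hypot(P[...,0]-.367,P[...,1]+.265)<.085
print("body");rect(d,(H>15)&(H<38)&(S>110)&(V>60)&near,.024)
print("all");rect(d,(z>.012)&(z<.045)&near,.024)
E
```

```text
time: 29.0
ee_pos: [0.3683, -0.2633, 0.3446]
tool_rot: [[0.812, 0.583, 0.0], [0.583, -0.812, 0.0], [0.001, -0.0, -1.0]]
force: [0.5, 0.4, 0.1]
opening: 0.0521
body
px 314.0 203.0 c [ 354.9 -248.5] size [27.8 80.7] ang 35.6 mean [ 353.2 -245.9] zmed 0.0273
all
px 314.0 226.0 c [ 364.3 -261.6] size [ 41.5 123.7] ang 35.6 mean [ 364.5 -261.8] zmed 0.0283
```

View pics/w9.png

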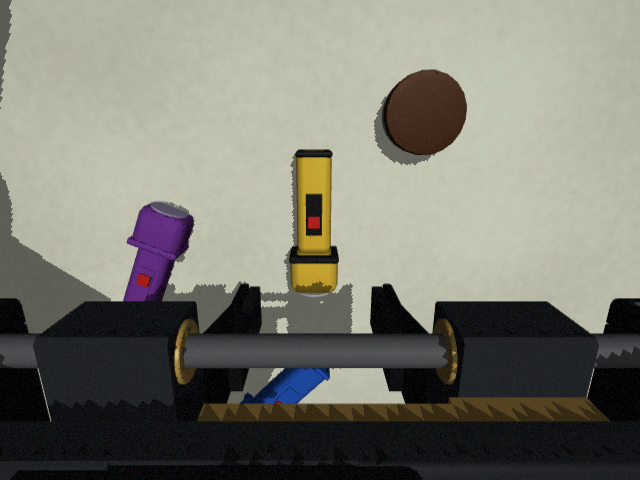

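```bash
python3 -m jog '[[-0.004,0.002,-0.04,0,0,0],[-0.004,0.002,-0.08,0,0,0],[-0.004,0.002,-0.12,0,0,0],[-0.004,0.002,-0.145,0,0,0],[-0.004,0.002,-0.158,0,0,0],[-0.004,0.002,-0.158,0,0,0],[-0.004,0.002,-0.158,0,0,0]]'
python3 -m jog '[[0,0,0,0,0,0],[0,0,0,0,0,0],[0,0,0,0,0,0],[0,0,0,0,0,0],[0,0,0,0,0,0],[0,0,0,0,0,0]]' 0.1
python3 -m jog '[[0,0,0.02,0,0,0],[0,0,0.06,0,0,0],[0,0,0.1,0,0,0],[0,0,0.14,0,0,0],[0,0,0.18,0,0,0],[0,0,0.19,0,0,0],[0,0,0.19,0,0,0]]'
```

```text
time: 29.75
ee_pos: [0.364, -0.2621, 0.1869]
tool_rot: [[0.813, 0.583, 0.0], [0.583, -0.813, 0.0], [0.0, 0.0, -1.0]]
force: [-0.4, 0.1, 0.4]
opening: 0.0525
time: 30.35
ee_pos: [0.3639, -0.2624, 0.1872]
tool_rot: [[0.813, 0.583, 0.001], [0.583, -0.813, -0.001], [0.001, 0.001, -1.0]]
force: [-0.3, 1.0, 5.6]
opening: 0.0279
time: 31.05
ee_pos: [0.3635, -0.2624, 0.3776]
tool_rot: [[0.813, 0.582, 0.002], [0.582, -0.813, -0.002], [0.0, 0.003, -1.0]]
force: [0.1, 0.5, -1.4]
opening: 0.0277
```

```bash
python3 -m jog '[[0.015,0.03,0,0,0,0.08],[0.036,0.07,0,0,0,0.16],[0.056,0.11,0,0,0,0.24],[0.077,0.15,0,0,0,0.32],[0.097,0.19,0,0,0,0.4],[0.118,0.23,0,0,0,0.48],[0.138,0.27,0,0,0,0.56],[0.158,0.31,0,0,0,0.64],[0.179,0.35,0,0,0,0.72],[0.199,0.39,0,0,0,0.8],[0.212,0.415,0,0,0,0.84],[0.222,0.435,0,0,0,0.869]]'
python3 -m jog '[[0,0,0,0,0,0],[0,0,0,0,0,0],[0,0,0,0,0,0],[0,0,0,0,0,0]]'
```

```text
time: 32.25
ee_pos: [0.5854, 0.1747, 0.3731]
tool_rot: [[0.076, 0.997, -0.006], [0.997, -0.076, 0.0], [-0.0, -0.006, -1.0]]
force: [-0.1, -0.1, -1.9]
opening: 0.0274
time: 32.65
ee_pos: [0.5853, 0.1713, 0.3759]
tool_rot: [[0.082, 0.997, -0.001], [0.997, -0.082, -0.001], [-0.001, -0.001, -1.0]]
force: [0.5, -0.5, -1.7]
opening: 0.0277
```

Commanded z ≈ 0.377; descend to 0.240, slowly at the end.

```bash
python3 -m jog '[[0,0.001,-0.03,0,0,0],[0,0.001,-0.07,0,0,0],[0,0.001,-0.1,0,0,0],[0,0.001,-0.115,0,0,0],[0,0.001,-0.122,0,0,0],[0,0.001,-0.128,0,0,0],[0,0.001,-0.133,0,0,0],[0,0.001,-0.135,0,0,0],[0,0.001,-0.136,0,0,0],[0,0.001,-0.136,0,0,0],[0,0.001,-0.136,0,0,0]]'
```

```text
time: 33.75
ee_pos: [0.5856, 0.1738, 0.2411]
tool_rot: [[0.08, 0.997, 0.001], [0.997, -0.08, 0.0], [0.0, 0.001, -1.0]]
force: [-0.8, 0.6, -1.9]
opening: 0.0279
```

```bash
python3 -m jog '[[0,0,-0.001,0,0,0],[0,0,-0.0015,0,0,0],[0,0,-0.0015,0,0,0]]'
python3 -m jog '[[0,0,0,0,0,0],[0,0,0,0,0,0],[0,0,0,0,0,0],[0,0,0,0,0,0],[0,0,0.015,0,0,0],[0,0,0.05,0,0,0],[0,0,0.09,0,0,0],[0,0,0.13,0,0,0],[0,0,0.15,0,0,0],[0,0,0.15,0,0,0]]' 0.45
python3 -m jog '[[0,-0.05,0.02,0,0,0],[-0.04,-0.1,0.02,0,0,0],[-0.06,-0.15,0.02,0,0,0],[-0.06,-0.2,0.02,0,0,0],[-0.06,-0.24,0.02,0,0,0],[-0.06,-0.24,0.02,0,0,0],[-0.06,-0.24,0.02,0,0,0],[-0.06,-0.24,0.02,0,0,0]]'
python3 - <<'E'
from w import *
for n in("top","side"):
    d=get_image(n); cv2.imwrite(f"pics/{n}9.png",d["image"]); np.save(n+"9.npy",d,allow_pickle=True)
a=cv2.imread("pics/top9.png")[130:280,90:260]; b=cv2.imread("pics/side9.png")[230:400,130:310]
cv2.imwrite("pics/end.png",np.hstack([cv2.resize(a,(400,400),interpolation=3),cv2.resize(b,(400,400),interpolation=3)]))
d=np.load("top9.npy",allow_pickle=True).item();H,S,V,z,P=masks(d)
t0=np.array([589.5,226.5]);y=np.radians(-4.6);R=np.array([[np.cos(y),np.sin(y)],[-np.sin(y),np.cos(y)]])
box=(95,130,250,265)
for nm,m,h in(("dish",(H>70)&(H<98)&(S>80),.067),("post",(z>.098)&(z<.115)&(H>70)&(H<98),.105),("torch",(z>.07)&(z<.095)&(H>15)&(H<38)&(S>100),.077),("grip",(z>.102)&(z<.12)&(H>95)&(H<130),.11)):
    print(nm);rect(d,m,h,box)
near=(P[...,0]>.54)&(P[...,0]<.64)&(P[...,1]>.15)&(P[...,1]<.31)
f=(z>.045)&(z<.06)&near&(H>95)&(H<130); p=P[f]; A=np.c_[p[:,:2]-[.59,.22],np.ones(len(p))]; print("floor",np.linalg.lstsq(A,p[:,2],rcond=None)[0],len(p))
E
```

```text
time: 34.05
ee_pos: [0.5856, 0.1739, 0.2403]
tool_rot: [[0.08, 0.997, 0.001], [0.997, -0.08, -0.0], [-0.0, 0.001, -1.0]]
force: [-1.7, -1.5, 6.0]
opening: 0.0278
time: 35.05
ee_pos: [0.5859, 0.1747, 0.394]
tool_rot: [[0.08, 0.997, 0.008], [0.997, -0.08, 0.002], [0.003, 0.008, -1.0]]
force: [0.1, -0.4, -0.1]
opening: 0.0389
time: 35.85
ee_pos: [0.5254, -0.0649, 0.4088]
tool_rot: [[0.078, 0.997, -0.001], [0.997, -0.078, 0.001], [0.001, -0.001, -1.0]]
force: [-0.7, 0.1, -0.6]
opening: 0.0389
dish
px 143.0 197.0 c [594.6 269.9] size [74.  71.4] ang 2.5 mean [594.6 267.1] zmed 0.0602
post
px 137.0 196.0 c [593.3 267.6] size [12.5 10.1] ang 73.2 mean [593.3 267.6] zmed 0.1028
torch
px 190.0 212.0 c [569.5 172.6] size [26.2 78.8] ang 85.2 mean [567.2 172.6] zmed 0.0802
grip
px 163.0 198.0 c [588.8 216.8] size [13.5 78.1] ang 85.6 mean [588.9 217. ] zmed 0.1092
floor [ 0.00336815 -0.00223396  0.05289846] 1480
```

View pics/end.png

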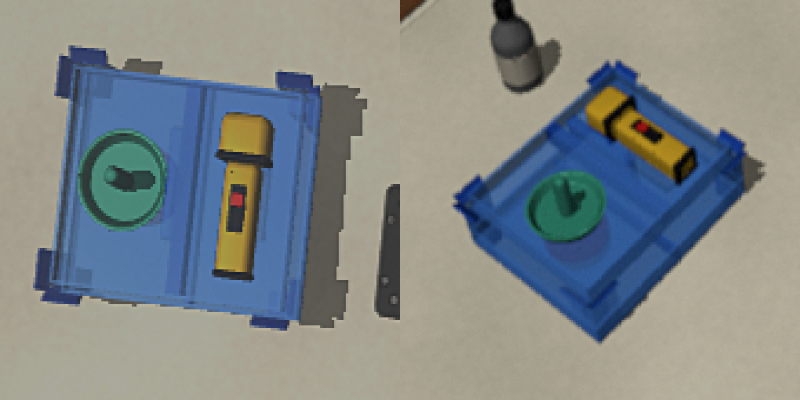

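```bash
python3 -c "
from plant import sign_off
print(sign_off())"
```

```text
the job is handed in; nothing more can be done
None
```

The tray is back together and handed in at about 36 s of the 131 s allowed; the hand-in reports no verdict.

I worked in the order asked. The red tin went into the wide base compartment and the clipper into the narrow one. The top tier was then lowered onto its seats. The ring dish was set down under control, with about 6 N of contact before release, and the torch laid switch up.

Last checks:
- **Top tier:** its floor measured z ≈ 0.053 m, as expected for a seated tier. Tilt was under 0.005 rad, and its turn is within about 0.5° of the base tier's.
- **Ring dish:** upright, about 45 mm across the tier from its centre line (33 to 59 mm allowed).
- **Torch:** flat with the switch up. The top view puts its centre near the middle of the narrow compartment, within about 5 mm.
- **Tin and clipper:** both looked flat in their compartments after I released them. Through the clear top tier they were still in place right after it was seated.
- **Gripper:** well clear of everything at hand-in.

The top and wrist cameras disagreed by 2 to 4 mm, and by up to about 8 mm on the ring post. I used the wrist view, and the fits confirmed it. I did not re-measure the brown tin, padlock, shoe brush and bottle at the end, but I did not reach for them and no contact forces suggested a bump.

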